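Let a hand hoist down on its ratchet

ROBOT

A 6-joint arm with a two-finger parallel gripper is mounted at the origin on a cart in front of the work surface, level with it; the furniture and walls round the work are solid. World frame = base frame: x ahead of the robot, y to its left, z up, the work surface at z = 0. Lengths are in m, angles in rad, forces in N, time in s.
With the tool pointing down it reaches from about 0.325 to 0.85 m from the base axis. Payload 15.5 kg.
Tool frame: the origin (TCP) lies midway between the tips of the shut fingers; the grasp point (between the pads) lies 19 mm behind it (r.hold_point_z is the distance from the TCP to the grasp point, in m); z points along the fingers, y is the line along which they close (so a half turn about z gives the same grasp; the last joint's range is limited). The gripper opens to 91 mm and grips with 3 to 60 N. Pads are 32 mm wide; open, the fingers measure 118 mm over their backs; the gripper's body (76 mm by 178 mm) begins 60 mm behind the grasp point.
Start: joints at [-1.357, 0.494, 1.345, -0, 1.302, -0.096], TCP at [0.191, -0.595, 0.193] pointing down, gripper open.
Joint ranges: [-2.91, 2.91], [-0.82, 2.16], [0.22, 2.67], [-1.22, 4.37], [0.12, 2.79], [-3.08, 3.08]. Speed limits (rad/s): [1.89, 1.89, 2.57, 3.01, 3.01, 3.01].

INTERFACE

Orientations are given as a rotation vector (axis times angle).
In Python, from cell import monitor, cams, workorder, r gives the robot as it stands. The module is installed in compiled form; this text tells all that it offers.
- The arm moves only by the tool carry_out, never from a script. Its argument "targets" is a list of rows, each an object with "grip": the opening, from 0 (shut) to 1 (fully open); "offset": the shift along the tool's x, y, z in mm, a list of three; "roll": the turn about the tool's z in degrees. A call has 1 to 20 rows; each row is the pose to reach, as a shift and turn from the pose commanded when the call began, along the tool's axes at that moment; what a row does not reach only later rows make up. A row lasts 1/10 s, in which the tool goes at most 50 mm and 8.59 degrees, less where a joint would pass 70% of its speed; a pose out of reach is approached as far as the arm can. A call with a gripper value outside its range is refused whole. The fingers move at their own pace and stop on an object; "force" is the grip in N (left out, the last holds). Time passes only in rows, so rows that repeat a pose let the fingers close. It gives the time, the measured TCP pose, the force, the opening and the grip force at its end, in the units of the state.
- monitor.state(): the state, without advancing time (a new reading comes with each control period).
- cams.snapshot(name): name is "scene" or "top" or "wrist"; returns a dict with "color" (400x640x3 uint8, red, green, blue), "range_z" (400x640 float32, m along the optical axis (not along the pixel's ray), 0 where there is no reading), "K" (3x3 intrinsics, pixels), "R" (3x3) and "t" (3): a world point X has camera coordinates R X + t. Camera axes: x right, y down, z forward; pixel columns grow to the right and rows downward; lengths in m; the calibration is good to about 2 mm. A picture is of the moment at which its call begins.
- workorder.close_job(): hands the job in; it is judged then, once.
The state is a dict: "time": time; "q": joint angles; "qd": joint speeds; "joint_efforts": joint torques, N m; "position": TCP position; "orientation": TCP orientation; "wrist_force": force on the tool from outside, world axes, zero at the start; "moment": the same for the moment, N m; "opening": opening from 0.0 (shut) to 1.0 (fully open); "grasp_force": force on a finger pad.
Only numpy, scipy, OpenCV 4.12 (cv2) and the standard library are available. Lean on these libraries where they do the work, as an engineer would, in place of code of your own. Each camera call takes 0.05 s, during which the arm holds its last target. There are 200 camera calls.

TASK

Let the wine jug on the hand hoist down until its carriage rests fully on the rubber buffer below: wind the crank up a touch to free the pawl, lift the pawl by the crank's knob, and keep hold of the knob while the load turns the crank slowly back. When you feel the carriage land, do not press on; lower the pawl back onto the ratchet and let go. Never force the pawl, let the load run away, or disturb the jug or the things standing round.

Things in the scene. Friction and masses are not known exactly. Their poses are not given: they have to be found in the camera images.
- crank_axis (a point): point on the winch's upright crank axis, level with the middle of the knob at rest. The winch is a grey drum (162 diameter) on a dark base plate; on the drum's top a ring of 16 hooked saw teeth, above it one crank arm. The hoist stands fixed; its place and yaw vary. Its x axis points from the crank to the carriage columns.
- knob_grip (a point): middle of the round upright wooden knob at the end of the crank arm: 26 diameter, 50 tall (25 above and below this point), 65 from the crank axis. The crank arm's top lies 32 below this point, the tooth roots 60 below. Low bystanders (up to 105 tall) may stand 85 from the knob's circle.
- knob: the same wooden knob; origin at the centre of its underside. It turns freely on its own axis, so it can be held at a fixed gripper orientation while it is carried round. Pulled straight up it lifts the pawl.
- crank (a joint): turn of the crank, rad: 0 at the start (held by the pawl). Positive = winding up (clockwise seen from above), negative = letting down (anticlockwise). The load turns it towards negative with about 7 to 11 N at the knob. 1 rad moves the carriage by 32 mm. Stops at +0.35 and -3.9.
- pawl (a joint): lift of the pawl pin (with the knob), m: 0 fully down, 0.018 end of travel. A spring pushes it down (with its weight about 2.3 N at 0, 3.4 N at 0.018). The pin passes over the teeth when lifted by 0.012 or more.
- pawl_tip: rounded foot of the pawl pin, 8 diameter, under the knob; origin at its lowest point. It must not be forced against the teeth (30 N).
- ratchet: toothed ring fixed on the drum; origin on the crank axis, 2 below the tooth roots. Teeth 10.5 high, 25.5 apart along the pin's circle. Each loaded face has a 2.5 lip hooked over the pin: under load the pawl cannot be pulled out; first wind the crank up (clockwise) 3 to 5 mm at the knob, then lift. Up to 15 mm more only makes the pin climb the sloped back of the next tooth.
- lift (a joint): height of the carriage relative to its start, m (negative = lowered); always 0.032 x crank. The carriage lands somewhere between -0.060 and -0.105 (the crank then between -1.85 and -3.3 rad).
- carriage: wooden tray 155 x 165 x 20 riding on two steel columns behind the winch, origin at the centre of its underside. With the jug it weighs about 1.5 to 2.2 kg. A wall cabinet hangs over it: underside 420 above the worktop, front (with door knobs) at world x = 0.58 m; keep the wrist in front of it.
- buffer: dark round foot on the base plate under the carriage, 56 diameter, 26 high, origin under its centre. It carries a screw-set post with a rubber cap (32 diameter), on which the carriage lands. The post's height differs each time and is not measured: landing is felt, as the load's pull at the knob fades to nil over about 4 mm of knob travel; pressed 3 mm on, it is too much (36 N).
- jug: glass wine jug standing loose on the carriage, 132 x 150 x 211, origin under its centre; must stay standing there.
- jigger: bystander: steel double-cone measure, 45 x 45 x 80; leave it alone
- bitters_a: bystander: small brown dropper bottle, 33 x 34 x 102; leave it alone
- toothpicks: bystander: small round jar with black cap, 45 x 45 x 105; leave it alone
- wine_stopper: bystander: chrome stopper standing on its ball, 36 x 36 x 65; leave it alone
- bitters_b: bystander: small brown dropper bottle, 33 x 34 x 102, standing apart on the right; leave it alone
Mind the look-alikes: they are no part of the job. What is shaped like the jug but red is not meant.

How it is judged:
On the way, in this order (a step that is already met when the one before it is completed fails the run):
1. the pawl is lifted clear of the teeth by the held knob, with the carriage still up (value of joint pawl above 0.0115 m and value of joint lift above -0.008 m and contact force between the fingers and knob above 1 N), for 0.1 s.
2. the carriage has landed on the buffer with the knob still held (contact force between carriage and buffer above 6 N and contact force between the fingers and knob above 1 N), for 0.2 s.
At the end, for the whole second after the job is handed in: The carriage rests on the buffer (more than 4 N, so the load is off the pawl) and is still; the pawl is down on the ratchet (lift under 11.5 mm); the jug stands upright (within 0.1 rad) on the carriage, within 30 mm of its centre (contact force between carriage and buffer above 4 N and value of joint pawl below 0.0115 m and linear speed of carriage below 0.01 m/s and angle between jug's own z axis and vertical below 0.1 rad and horizontal distance between jug and carriage below 0.03 m); the robot touches nothing.
It fails at once if the pawl is forced against the ratchet (over 30 N) (contact force between pawl_tip and ratchet above 30 N).
It fails at once if the load runs away (carriage falling faster than 0.12 m/s) (velocity of joint lift below -0.12 m/s).
It fails at once if the carriage is pressed on the buffer with more than 36 N (contact force between carriage and buffer above 36 N).
It fails at once if the jug tips (over 0.2 rad) or is touched by the robot (angle between jug's own z axis and vertical above 0.2 rad or contact force between any of the arm, the fingers and jug above 1 N).
It fails at once if a bystander is moved by more than 30 mm (distance of any of jigger, bitters_a, toothpicks, wine_stopper, bitters_b from where it was at the start of the episode above 0.03 m).
It also fails if it takes over 61 s, if anything falls off the work surface, if the arm or the gripper's body presses on something with over 40 N, if the wrist force passes 120 N, or if a joint passes its speed limit or range.

## Working session

There is one attempt and no reset: what is moved stays moved. The work goes in short steps, Python scripts to look and compute and a tool call to move; the robot and the scene stay as the last step left them, time stands still between calls to the robot, and variables do not carry over. Pictures are saved under pics/ and viewed, at most 10 in all, crops included, and the job is handed in when it is done.

Besides the shell and the picture viewer there is one more tool, called after ">>>" by a JSON object that holds its "op" and its "data", one argument or row to a line. carry_out: Moves the arm, as the interface text tells. Its arguments: {"type":"object","properties":{"targets":{"type":"array","items":{"type":"object","properties":{"grip":{"type":"number"},"offset":{"type":"array","items":{"type":"number"}},"roll":{"type":"number"}}}},"force":{"type":"number"}},"required":["targets"]}

```bash
mkdir -p pics
cat > h.py <<'E'
import numpy as np, cv2
from cell import monitor, cams, workorder, r
def snap(n):
    s=cams.snapshot(n); return s
def save(s,f,crop=None,scale=1):
    im=s['color'][:,:,::-1]
    if crop: im=im[crop[1]:crop[3],crop[0]:crop[2]]
    if scale!=1: im=cv2.resize(im,None,fx=scale,fy=scale)
    cv2.imwrite('pics/'+f,im)
def pts(s):
    z=s['range_z']; v,u=np.indices(z.shape)
    K=s['K']; c=np.stack([(u-K[0,2])/K[0,0]*z,(v-K[1,2])/K[1,1]*z,z],-1)
    w=(c-s['t'])@s['R']; w[z==0]=np.nan
    return w
E
python3 - <<'E'
from h import *
a=snap('scene');b=snap('top')
save(a,'scene.png');save(b,'top.png')
np.savez('s.npz',**a);np.savez('t.npz',**b)
for s in(a,b):print(s['K'][0,0],-s['R'].T@s['t'],s['R'][2])
st=monitor.state();print({k:np.round(v,3) for k,v in st.items()}, r.hold_point_z)
E
```

```text
467.4499442013941 [ 0.16193745 -0.87560508  1.27772785] [ 0.28511891  0.53649691 -0.79427846]
370.3577573582934 [-0.01213666  0.07320951  1.30077768] [ 0.45580822 -0.11935546 -0.8820392 ]
{'time': np.float64(0.1), 'q': array([-1.356,  0.494,  1.346,  0.   ,  1.302, -0.096]), 'qd': array([ 0.   , -0.002, -0.001, -0.   , -0.   ,  0.   ]), 'joint_efforts': array([ 3.0000e-03, -8.8024e+01, -3.8255e+01,  7.1000e-02,  4.8000e-02,
       -0.0000e+00]), 'position': array([ 0.191, -0.595,  0.193]), 'orientation': array([-3.103, -0.485,  0.   ]), 'wrist_force': array([-0.366,  0.55 ,  0.289]), 'moment': array([-0.001, -0.037,  0.016]), 'grasp_force': np.float64(0.0), 'opening': np.float64(1.0)} 0.0188
```

View pics/scene.png

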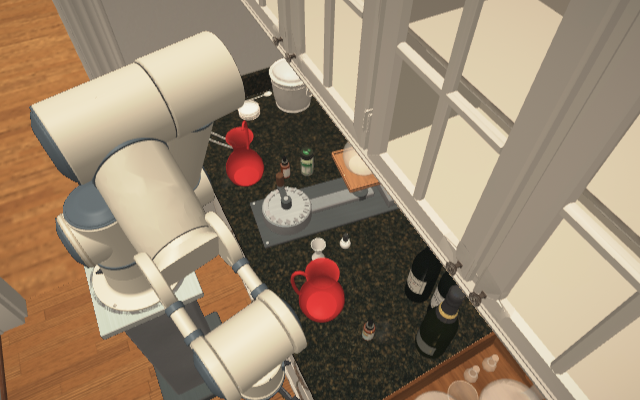

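View pics/top.png

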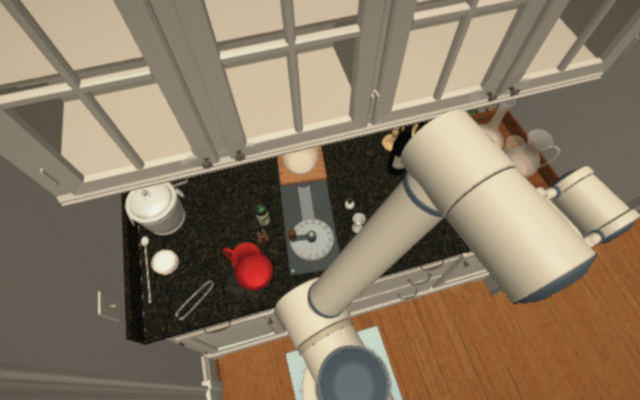

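The scene view shows the drum at (288,205) and the knob near (281,178), with the jigger and stopper at (318,248) and (345,243). The top view shows the drum at (311,240) and the knob near (293,235), with the bottles to the left at (262,215–235).

Run:
```python
from h import *
for n,c in(('s',(235,140,365,265)),('t',(245,175,375,280))):
    s=dict(np.load(n+'.npz'));w=pts(s)
    z=w[...,2];x0,y0,x1,y1=c
    W=w[y0:y1,x0:x1].reshape(-1,3);C=s['color'][y0:y1,x0:x1].reshape(-1,3).astype(int)
    ok=np.isfinite(W[:,2]);W=W[ok];C=C[ok]
    h,e=np.histogram(W[:,2],np.arange(0,.3,.01));print(n,h)
    hsv=cv2.cvtColor(C.astype(np.uint8)[None],cv2.COLOR_RGB2HSV)[0]
    # clusters by height
    m=np.zeros(s['range_z'].shape,np.uint8);m[y0:y1,x0:x1]=(z[y0:y1,x0:x1]>.03)
    k,lab,stt,cen=cv2.connectedComponentsWithStats(m)
    for i in range(1,k):
        if stt[i,4]>15:
            q=w[lab==i];print(stt[i],'min',np.nanmin(q,0).round(3),'max',np.nanmax(q,0).round(3))
    for lo,hi in((.1,.115),(.115,.13),(.13,.16),(.16,.2),(.2,.25)):
        q=(W[:,2]>lo)&(W[:,2]<hi)
        if q.any():print(lo,q.sum(),np.median(W[q],0).round(3),W[q].min(0).round(3),W[q].max(0).round(3),np.median(C[q],0))
s=dict(np.load('s.npz'));t=dict(np.load('t.npz'))
a=cv2.resize(s['color'][140:270,230:380,::-1],None,fx=4,fy=4,interpolation=2)
b=cv2.resize(t['color'][180:280,245:375,::-1],None,fx=4,fy=4,interpolation=2)
cv2.imwrite('pics/c1.png',a);cv2.imwrite('pics/c2.png',b)
```

```text
s [4169 1835  359  702  227  372 1233  433  188  214  259  112   71   81
   97  318  319   70   52  125  100   58   63   94   72   58   20    0
    0]
[ 235  140   29   46 1058] min [0.38  0.127 0.03 ] max [0.494 0.229 0.207]
[ 262  140  103   94 3843] min [ 0.407 -0.248  0.03 ] max [0.759 0.152 0.495]
[300 147  14  25 282] min [0.612 0.099 0.03 ] max [0.659 0.147 0.112]
[342 234   8  10  60] min [ 0.594 -0.224  0.03 ] max [ 0.616 -0.201  0.066]
[235 239  15  26 187] min [ 0.218 -0.484  0.597] max [ 0.24  -0.456  0.645]
[311 238  15  18 178] min [ 0.486 -0.234  0.031] max [ 0.532 -0.189  0.084]
[308 258  28   7 138] min [ 0.423 -0.356  0.184] max [ 0.485 -0.316  0.206]
0.1 324 [0.478 0.142 0.105] [ 0.39  -0.044  0.1  ] [0.658 0.21  0.115] [131.5  55.   49. ]
0.115 118 [0.439 0.169 0.121] [0.4   0.024 0.115] [0.505 0.228 0.13 ] [165.   46.5  43. ]
0.13 496 [0.666 0.019 0.155] [ 0.403 -0.139  0.13 ] [0.725 0.229 0.16 ] [144.   78.5  54. ]
0.16 566 [ 0.673 -0.081  0.168] [ 0.406 -0.349  0.16 ] [0.726 0.229 0.2  ] [190.   99.5  66. ]
0.2 387 [ 0.69  -0.087  0.226] [ 0.403 -0.356  0.2  ] 
[... 450 characters left out ...]
 -0.118  0.327] max [0.278 0.021 0.645]
[353 214  12  13 114] min [ 0.484 -0.232  0.032] max [ 0.53  -0.189  0.085]
[257 228  10  13  94] min [0.544 0.128 0.03 ] max [0.573 0.16  0.1  ]
[245 243  28  37 696] min [0.382 0.133 0.03 ] max [0.495 0.225 0.206]
0.1 289 [0.455 0.152 0.105] [ 0.384 -0.042  0.1  ] [0.657 0.225 0.115] [162.  47.  42.]
0.115 87 [0.407 0.181 0.122] [0.396 0.028 0.115] [0.5   0.22  0.129] [202.  44.  41.]
0.13 342 [ 0.675 -0.004  0.156] [ 0.403 -0.128  0.13 ] [0.719 0.217 0.16 ] [174.   79.5  61. ]
0.16 327 [0.473 0.157 0.17 ] [ 0.389 -0.132  0.16 ] [0.717 0.208 0.2  ] [162.  45.  42.]
0.2 22 [0.412 0.172 0.202] [0.388 0.155 0.2  ] [0.475 0.198 0.206] [180.   40.5  38. ]
```

View pics/c1.png

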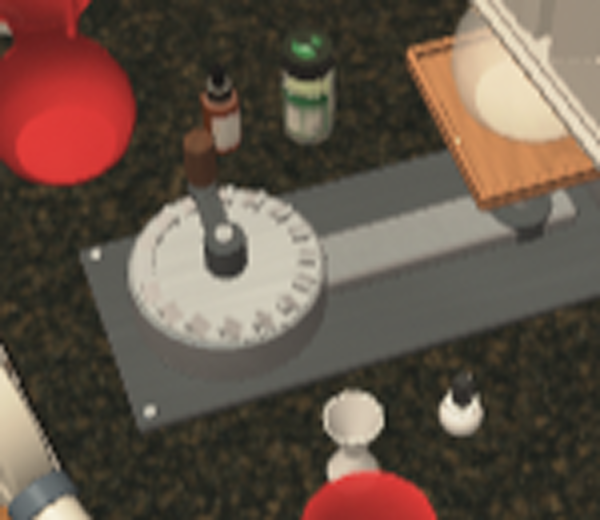

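View pics/c2.png

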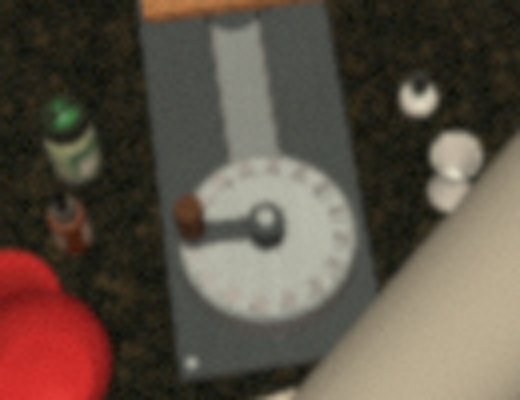

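Run:
```python
from h import *
for n,c,d in(('s',(270,165,300,200),(255,180,318,240)),('t',(284,222,304,245),(284,212,335,268))):
    s=dict(np.load(n+'.npz'));w=pts(s);hsv=cv2.cvtColor(s['color'],cv2.COLOR_RGB2HSV).astype(int)
    m=np.zeros(hsv.shape[:2],bool);x0,y0,x1,y1=c;m[y0:y1,x0:x1]=1
    m&=(hsv[...,1]>90)&(hsv[...,2]<170)&((hsv[...,0]<20)|(hsv[...,0]>170))&(w[...,0]<.535)
    q=w[m];print(n,'knob',m.sum(),q.min(0).round(3),q.max(0).round(3),np.median(q,0).round(3))
    top=q[q[:,2]>q[:,2].max()-.006];print(' top',len(top),top.mean(0).round(4),top.min(0).round(3),top.max(0).round(3))
    m=np.zeros(hsv.shape[:2],bool);x0,y0,x1,y1=d;m[y0:y1,x0:x1]=1
    q=w[m&(w[...,2]>.052)&(w[...,2]<.068)&(hsv[...,1]<60)];
    h,e=np.histogram(w[m][:,2],np.arange(.03,.17,.005));print(' z',dict(zip(e.round(3),h)))
    (cx,cy),rad=cv2.minEnclosingCircle(q[:,:2].astype(np.float32));print(' drum',cx,cy,rad,len(q))
    q=w[m&(hsv[...,1]<70)&(w[...,2]>.08)];print(' hub/arm',len(q))
    for z in np.arange(.08,.12,.005):
        p=q[(q[:,2]>z)&(q[:,2]<z+.005)]
        if len(p):print('  ',z.round(3),len(p),p.mean(0).round(3),p.min(0).round(3),p.max(0).round(3))
    # carriage
    h2=(hsv[...,0]<20)&(hsv[...,1]>100)&(w[...,0]>.55)&(w[...,2]>.1)&(w[...,2]<.25)&(abs(w[...,1])<.2)
    q=w[h2];print(' car',len(q),q.min(0).round(3),q.max(0).round(3))
```

```text
s knob 120 [ 0.484  0.023 -0.006] [0.535 0.179 0.152] [0.496 0.031 0.13 ]
 top 22 [0.495  0.0356 0.1481] [0.485 0.025 0.146] [0.505 0.043 0.152]
 z {np.float64(0.03): np.int64(92), np.float64(0.035): np.int64(66), np.float64(0.04): np.int64(49), np.float64(0.045): np.int64(39), np.float64(0.05): np.int64(43), np.float64(0.055): np.int64(165), np.float64(0.06): np.int64(651), np.float64(0.065): np.int64(395), np.float64(0.07): np.int64(157), np.float64(0.075): np.int64(70), np.float64(0.08): np.int64(13), np.float64(0.085): np.int64(47), np.float64(0.09): np.int64(40), np.float64(0.095): np.int64(33), np.float64(0.1): np.int64(45), np.float64(0.105): np.int64(13), np.float64(0.11): np.int64(8), np.float64(0.115): np.int64(6), np.float64(0.12): np.int64(10), np.float64(0.125): np.int64(8), np.float64(0.13): np.int64(4), np.float64(0.135): np.int64(3), np.float64(0.14): np.int64(0), np.float64(0.145): np.int64(0), np.float64(0.15): np.int64(0), np.float64(0.155): np.int64(0), np.float64(0.16): np.int64(0), np.float64(0.165): np.int64(0)}
 drum 0.48825350403785706 -0.029941879212856293 0
[... 1565 characters left out ...]
4(0), np.float64(0.165): np.int64(0)}
 drum 0.48770570755004883 -0.026808250695466995 0.0811489075422287 1045
 hub/arm 194
   0.08 16 [0.484 0.005 0.084] [ 0.472 -0.038  0.083] [0.494 0.046 0.085]
   0.085 50 [0.491 0.008 0.088] [ 0.471 -0.034  0.085] [0.504 0.038 0.09 ]
   0.09 21 [0.489 0.007 0.092] [ 0.472 -0.035  0.09 ] [0.497 0.049 0.095]
   0.095 34 [ 0.485 -0.025  0.098] [ 0.471 -0.04   0.095] [0.504 0.042 0.1  ]
   0.1 26 [ 0.488 -0.022  0.102] [ 0.471 -0.042  0.1  ] [0.5   0.048 0.105]
   0.105 10 [ 0.488 -0.014  0.107] [ 0.483 -0.034  0.105] [0.492 0.045 0.11 ]
   0.115 1 [0.494 0.05  0.116] [0.494 0.05  0.116] [0.494 0.05  0.116]
 car 746 [ 0.658 -0.149  0.15 ] [0.804 0.03  0.247]
```

The crops show the knob's brown top at about scene (280,178) and top (292,234). The axis is near (0.488,-0.028) and the knob grip near (0.496,0.037,0.122). The tool closes along world x, and I'm moving above the knob first.

>>> {"op": "carry_out", "data": {
  "targets": [
    {"offset":[0,0,-40],"roll":0,"grip":1},
    {"offset":[0,0,-77],"roll":0,"grip":1},
    {"offset":[34,-36,-77],"roll":-6,"grip":1},
    {"offset":[68,-72,-77],"roll":-12,"grip":1},
    {"offset":[102,-108,-77],"roll":-18,"grip":1},
    {"offset":[136,-144,-77],"roll":-24,"grip":1},
    {"offset":[170,-180,-77],"roll":-30,"grip":1},
    {"offset":[204,-216,-77],"roll":-36,"grip":1},
    {"offset":[238,-252,-77],"roll":-42,"grip":1},
    {"offset":[272,-288,-77],"roll":-48,"grip":1},
    {"offset":[306,-324,-77],"roll":-52,"grip":1},
    {"offset":[340,-360,-77],"roll":-56,"grip":1},
    {"offset":[374,-396,-77],"roll":-60,"grip":1},
    {"offset":[408,-432,-77],"roll":-64,"grip":1},
    {"offset":[442,-467,-77],"roll":-68,"grip":1},
    {"offset":[465,-490,-77],"roll":-72,"grip":1},
    {"offset":[478,-504,-77],"roll":-72,"grip":1},
    {"offset":[482,-509,-77],"roll":-72,"grip":1},
    {"offset":[482,-509,-77],"roll":-72,"grip":1},
    {"offset":[482,-509,-77],"roll":-72,"grip":1}
  ],
  "force": 40
}}

```text
time: 2.1
position: [0.494, 0.0357, 0.2701]
orientation: [-2.227, -2.216, 0.001]
wrist_force: [-0.3, 0.6, -1.3]
opening: 1.0
grasp_force: 0.0
```

```bash
cat >> h.py <<'E'
from scipy.spatial.transform import Rotation as Ro
def st():
    s=monitor.state();R=Ro.from_rotvec(s['orientation']).as_matrix()
    print('t %.2f'%s['time'],'p',(s['position']*1e3).round(1),'F',s['wrist_force'].round(2),'open %.3f g %.1f'%(s['opening'],s['grasp_force']));return s,R
E
python3 - <<'E'
from h import *
s,R=st();print(R.round(4))
a=snap('wrist');save(a,'w1.png');np.savez('w.npz',**a)
w=pts(a);hsv=cv2.cvtColor(a['color'],cv2.COLOR_RGB2HSV).astype(int)
m=(w[...,2]>.13)&(w[...,2]<.155)&(np.hypot(w[...,0]-.496,w[...,1]-.037)<.03)
q=w[m];print(m.sum(),q.mean(0),q.min(0),q.max(0),cv2.minEnclosingCircle(q[:,:2].astype(np.float32)),np.median(a['color'][m],0))
E
```

```text
t 2.10 p [494.   35.7 270.1] F [-0.34  0.64 -1.33] open 1.000 g 0.0
[[ 5.e-03  1.e+00 -5.e-04]
 [ 1.e+00 -5.e-03 -3.e-04]
 [-3.e-04 -5.e-04 -1.e+00]]
625 [0.49815567 0.04042065 0.14614943] [0.48598642 0.02635097 0.13032258] [0.51051923 0.05145903 0.15006635] ((0.4983135759830475, 0.038798704743385315), 0.01294395700097084) [132.  95.  68.]
```

View pics/w1.png

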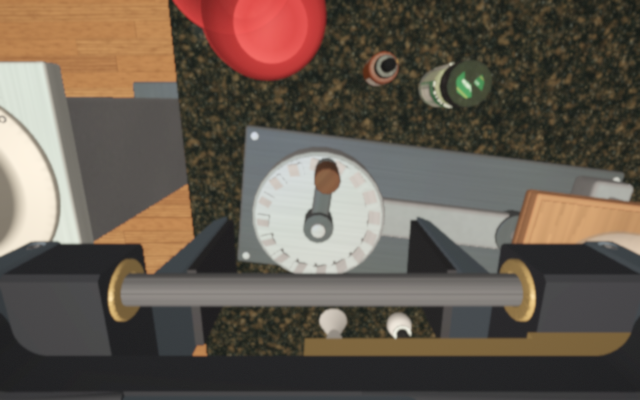

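The wrist view shows the knob top at (327,177), the hub at (318,228), and clear space around both. I'll refine the axis.

Run:
```python
from h import *
a=dict(np.load('w.npz'));w=pts(a);hsv=cv2.cvtColor(a['color'],cv2.COLOR_RGB2HSV)
m=(w[...,2]>.055)&(w[...,2]<.08)&(np.hypot(w[...,0]-.49,w[...,1]+.027)<.1)
q=w[m][:,:2].astype(np.float32);print(cv2.minEnclosingCircle(q),q.min(0),q.max(0))
m=(w[...,2]>.098)&(w[...,2]<.112)&(np.hypot(w[...,0]-.49,w[...,1]+.027)<.03)
q=w[m];print('hub',len(q),cv2.minEnclosingCircle(q[:,:2].astype(np.float32)),q[:,2].mean())
t=w[(w[...,2]>.143)&(w[...,2]<.155)&(np.hypot(w[...,0]-.498,w[...,1]-.039)<.02)];print('ktop',np.median(t,0),cv2.minEnclosingCircle(t[:,:2].astype(np.float32)))
```

```text
((0.4890129864215851, -0.024755535647273064), 0.08072581142187119) [ 0.408722   -0.09968049] [0.569521   0.05483594]
hub 674 ((0.48887187242507935, -0.025456968694925308), 0.017209794372320175) 0.10186274234047143
ktop [0.49827706 0.0395793  0.14735175] ((0.49810945987701416, 0.03888029232621193), 0.012852201238274574)
```

>>> {"op": "carry_out", "data": {
  "targets": [
    {"offset":[3,4,0],"roll":0,"grip":1},
    {"offset":[3,4,30],"roll":0,"grip":1},
    {"offset":[3,4,65],"roll":0,"grip":1},
    {"offset":[3,4,100],"roll":0,"grip":1},
    {"offset":[3,4,130],"roll":0,"grip":1},
    {"offset":[3,4,150],"roll":0,"grip":1},
    {"offset":[3,4,164],"roll":0,"grip":1},
    {"offset":[3,4,164],"roll":0,"grip":1},
    {"offset":[3,4,164],"roll":0,"grip":1}
  ],
  "force": 15
}}

```text
time: 3.05
position: [0.4987, 0.0391, 0.1066]
orientation: [2.227, 2.216, 0.0]
wrist_force: [-0.1, -0.3, -0.2]
opening: 1.001
grasp_force: 0.0
```

Run:
```python
from h import *
s,R=st()
```

```text
t 3.05 p [498.7  39.1 106.6] F [-0.05 -0.34 -0.19] open 1.001 g 0.0
```

Aligned, so I'm closing on the knob.

>>> {"op": "carry_out", "data": {
  "targets": [
    {"offset":[0,0,0],"roll":0,"grip":0.2},
    {"offset":[0,0,0],"roll":0,"grip":0.2},
    {"offset":[0,0,0],"roll":0,"grip":0.2},
    {"offset":[0,0,0],"roll":0,"grip":0.2},
    {"offset":[0,0,0],"roll":0,"grip":0.2},
    {"offset":[0,0,0],"roll":0,"grip":0.2},
    {"offset":[0,0,0],"roll":0,"grip":0.2},
    {"offset":[0,0,0],"roll":0,"grip":0.2}
  ],
  "force": 30
}}

```text
time: 3.85
position: [0.4984, 0.0394, 0.1062]
orientation: [-2.226, -2.217, 0.0]
wrist_force: [-0.3, -0.3, 0.2]
opening: 0.332
grasp_force: 0.0
```

>>> {"op": "carry_out", "data": {
  "targets": [
    {"offset":[0,0,0],"roll":0,"grip":0.1},
    {"offset":[0,0,0],"roll":0,"grip":0.1},
    {"offset":[0,0,0],"roll":0,"grip":0.1},
    {"offset":[0,0,0],"roll":0,"grip":0.1}
  ],
  "force": 30
}}

```text
time: 4.25
position: [0.4987, 0.0394, 0.1063]
orientation: [2.226, 2.216, 0.0]
wrist_force: [2.2, 0.2, -0.6]
opening: 0.27
grasp_force: 30.0
```

>>> {"op": "carry_out", "data": {
  "targets": [
    {"offset":[-0.1,1,0],"roll":0,"grip":0.1},
    {"offset":[-0.3,2,0],"roll":0,"grip":0.1},
    {"offset":[-0.4,3,0],"roll":0,"grip":0.1},
    {"offset":[-0.6,4,0],"roll":0,"grip":0.1},
    {"offset":[-0.6,4,0],"roll":0,"grip":0.1},
    {"offset":[-0.6,4,0],"roll":0,"grip":0.1}
  ],
  "force": 30
}}

```text
time: 4.85
position: [0.5007, 0.0391, 0.106]
orientation: [-2.225, -2.215, 0.003]
wrist_force: [-8.1, 2.3, 7.1]
opening: 0.274
grasp_force: 30.1
```

>>> {"op": "carry_out", "data": {
  "targets": [
    {"offset":[-0.1,0.5,-0.5],"roll":0,"grip":0.1},
    {"offset":[-0.2,1,-1],"roll":0,"grip":0.1},
    {"offset":[-0.2,1.5,-1],"roll":0,"grip":0.1},
    {"offset":[-0.2,1.5,-1],"roll":0,"grip":0.1},
    {"offset":[-0.2,1.5,-1],"roll":0,"grip":0.1}
  ],
  "force": 30
}}

```text
time: 5.35
position: [0.5014, 0.0389, 0.1063]
orientation: [-2.224, -2.214, 0.005]
wrist_force: [-8.0, 2.2, -1.1]
opening: 0.274
grasp_force: 30.0
```

>>> {"op": "carry_out", "data": {
  "targets": [
    {"offset":[-0.1,0.6,0],"roll":0,"grip":0.1},
    {"offset":[-0.2,1.2,0],"roll":0,"grip":0.1},
    {"offset":[-0.2,1.2,0],"roll":0,"grip":0.1},
    {"offset":[-0.2,1.2,-1],"roll":0,"grip":0.1},
    {"offset":[-0.2,1.2,-2],"roll":0,"grip":0.1},
    {"offset":[-0.2,1.2,-2],"roll":0,"grip":0.1}
  ],
  "force": 30
}}

```text
time: 5.95
position: [0.5026, 0.0387, 0.1084]
orientation: [-2.224, -2.214, 0.005]
wrist_force: [-8.2, 0.4, -2.3]
opening: 0.271
grasp_force: 30.0
```

>>> {"op": "carry_out", "data": {
  "targets": [
    {"offset":[0,0,-1],"roll":0,"grip":0.1},
    {"offset":[0,0,-2],"roll":0,"grip":0.1},
    {"offset":[0,0,-3],"roll":0,"grip":0.1},
    {"offset":[0,0,-4],"roll":0,"grip":0.1},
    {"offset":[0,0,-4],"roll":0,"grip":0.1}
  ],
  "force": 30
}}

```text
time: 6.45
position: [0.5026, 0.0387, 0.1124]
orientation: [-2.224, -2.214, 0.005]
wrist_force: [-8.4, 1.9, -3.0]
opening: 0.271
grasp_force: 30.0
```

>>> {"op": "carry_out", "data": {
  "targets": [
    {"offset":[0,0,-1.5],"roll":0,"grip":0.1},
    {"offset":[0,0,-3],"roll":0,"grip":0.1},
    {"offset":[0,0,-4.5],"roll":0,"grip":0.1},
    {"offset":[0,0,-6],"roll":0,"grip":0.1},
    {"offset":[0,0,-7.5],"roll":0,"grip":0.1},
    {"offset":[0,0,-9],"roll":0,"grip":0.1},
    {"offset":[0,0,-9],"roll":0,"grip":0.1},
    {"offset":[0,0,-9],"roll":0,"grip":0.1}
  ],
  "force": 30
}}

```text
time: 7.25
position: [0.5026, 0.0387, 0.1213]
orientation: [-2.223, -2.214, 0.005]
wrist_force: [-7.3, 2.2, -2.6]
opening: 0.267
grasp_force: 30.0
```

Pawl is lifted about 15 mm and the load is felt at about 8 N. Next I work out the arc offsets.

```bash
cat >> h.py <<'E'
A=np.array([489.,-25.5])
def arc(c0,angs):  # c0: commanded xy (mm) ; offsets in tool axes x,y for rotation by degs
    v=np.array(c0)-A; o=[]
    for g in np.radians(angs):
        d=np.array([[np.cos(g),-np.sin(g)],[np.sin(g),np.cos(g)]])@v-v
        o.append([d[1]+.005*d[0],d[0]-.005*d[1]])
    return np.round(o,1).tolist(), (A+v+d).round(1)
E
python3 - <<'E'
from h import *
o,c=arc([505.2,38.4],[1,3,6,9,12,15,18,21,24,27,30,33,36,38,40,40,40]);print(o,c)
E
```

```text
[[0.3, -1.1], [0.7, -3.4], [1.3, -6.8], [1.7, -10.2], [1.9, -13.6], [1.9, -17.1], [1.8, -20.5], [1.4, -24.0], [0.9, -27.4], [0.2, -30.8], [-0.6, -34.1], [-1.7, -37.4], [-2.9, -40.6], [-3.8, -42.8], [-4.8, -44.8], [-4.8, -44.8], [-4.8, -44.8]] [460.3  33.9]
```

>>> {"op": "carry_out", "data": {
  "targets": [
    {"offset":[0.3,-1.1,0],"roll":0,"grip":0.1},
    {"offset":[0.7,-3.4,0],"roll":0,"grip":0.1},
    {"offset":[1.3,-6.8,0],"roll":0,"grip":0.1},
    {"offset":[1.7,-10.2,0],"roll":0,"grip":0.1},
    {"offset":[1.9,-13.6,0],"roll":0,"grip":0.1},
    {"offset":[1.9,-17.1,0],"roll":0,"grip":0.1},
    {"offset":[1.8,-20.5,0],"roll":0,"grip":0.1},
    {"offset":[1.4,-24,0],"roll":0,"grip":0.1},
    {"offset":[0.9,-27.4,0],"roll":0,"grip":0.1},
    {"offset":[0.2,-30.8,0],"roll":0,"grip":0.1},
    {"offset":[-0.6,-34.1,0],"roll":0,"grip":0.1},
    {"offset":[-1.7,-37.4,0],"roll":0,"grip":0.1},
    {"offset":[-2.9,-40.6,0],"roll":0,"grip":0.1},
    {"offset":[-3.8,-42.8,0],"roll":0,"grip":0.1},
    {"offset":[-4.8,-44.8,0],"roll":0,"grip":0.1},
    {"offset":[-4.8,-44.8,0],"roll":0,"grip":0.1}
  ],
  "force": 30
}}

```text
time: 8.85
position: [0.4584, 0.0331, 0.1216]
orientation: [-2.225, -2.216, 0.005]
wrist_force: [-4.5, -8.3, -2.9]
opening: 0.272
grasp_force: 30.0
```

```bash
cat >> h.py <<'E'
def rep():
    s,R=st();p=s['position'][:2]*1e3-A;n=p/np.hypot(*p);F=s['wrist_force'][:2]
    print('ang %.1f r %.1f Frad %.2f Fccw %.2f'%(np.degrees(np.arctan2(p[1],p[0]))%360,np.hypot(*p),F@n,F@np.array([-n[1],n[0]])))
E
python3 - <<'E'
from h import *
rep()
o,c=arc([460.3,33.9],[1,3,6,9,12,15,18,21,24,27,30,33,36,39,42,44,45,45,45]);print(o,c)
E
```

```text
t 8.85 p [458.4  33.1 121.6] F [-4.54 -8.34 -2.86] open 0.272 g 30.0
ang 117.6 r 66.1 Frad -5.28 Fccw 7.89
[[-0.5, -1.0], [-1.6, -3.1], [-3.4, -6.0], [-5.3, -8.9], [-7.3, -11.7], [-9.5, -14.3], [-11.9, -16.9], [-14.3, -19.3], [-16.9, -21.6], [-19.6, -23.7], [-22.4, -25.7], [-25.4, -27.6], [-28.4, -29.3], [-31.5, -30.8], [-34.6, -32.2], [-36.8, -33.0], [-37.9, -33.4], [-37.9, -33.4], [-37.9, -33.4]] [426.7  -3.8]
```

>>> {"op": "carry_out", "data": {
  "targets": [
    {"offset":[-0.7,-0.9,0],"roll":0,"grip":0.1},
    {"offset":[-2,-2.8,0],"roll":0,"grip":0.1},
    {"offset":[-4.1,-5.5,0],"roll":0,"grip":0.1},
    {"offset":[-6.2,-8.2,0],"roll":0,"grip":0.1},
    {"offset":[-8.4,-10.8,0],"roll":0,"grip":0.1},
    {"offset":[-10.6,-13.3,0],"roll":0,"grip":0.1},
    {"offset":[-13,-15.8,0],"roll":0,"grip":0.1},
    {"offset":[-15.4,-18.1,0],"roll":0,"grip":0.1},
    {"offset":[-17.9,-20.3,0],"roll":0,"grip":0.1},
    {"offset":[-20.5,-22.4,0],"roll":0,"grip":0.1},
    {"offset":[-23.2,-24.4,0],"roll":0,"grip":0.1},
    {"offset":[-26.1,-26.2,0],"roll":0,"grip":0.1},
    {"offset":[-29,-27.9,0],"roll":0,"grip":0.1},
    {"offset":[-32,-29.4,0],"roll":0,"grip":0.1},
    {"offset":[-35.1,-30.8,0],"roll":0,"grip":0.1},
    {"offset":[-37.2,-31.6,0],"roll":0,"grip":0.1},
    {"offset":[-38.3,-32,0],"roll":0,"grip":0.1},
    {"offset":[-38.3,-32,0],"roll":0,"grip":0.1}
  ],
  "force": 30
}}

```text
time: 10.65
position: [0.4274, -0.0051, 0.1219]
orientation: [-2.226, -2.216, 0.003]
wrist_force: [-2.0, -8.8, -3.3]
opening: 0.268
grasp_force: 30.0
```

Run:
```python
from h import *
rep()
o,c=arc([428.1,-4.2],[1,3,6,9,12,15,18,20,20]);print(o,c)
a=snap('scene');save(a,'s2.png',(200,120,400,260),3)
```

```text
t 10.65 p [427.4  -5.1 121.9] F [-1.97 -8.76 -3.25] open 0.268 g 30.0
ang 161.7 r 64.9 Frad -0.88 Fccw 8.94
[[-1.1, -0.4], [-3.2, -1.0], [-6.5, -1.9], [-9.8, -2.5], [-13.1, -3.0], [-16.5, -3.4], [-19.9, -3.5], [-22.1, -3.5], [-22.1, -3.5]] [424.5 -26.3]
```

View pics/s2.png

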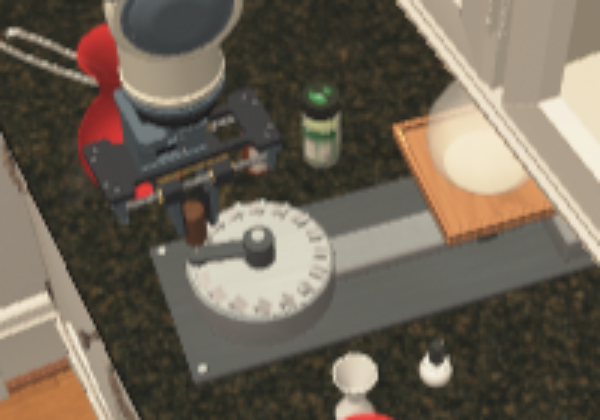

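The crop shows the knob held at about (195,220) and lifted, the carriage lowered, and the jug standing steady. Continuing to about 181°.

>>> {"op": "carry_out", "data": {
  "targets": [
    {"offset":[-1.1,-0.4,0],"roll":0,"grip":0.1},
    {"offset":[-3.2,-1,0],"roll":0,"grip":0.1},
    {"offset":[-6.5,-1.9,0],"roll":0,"grip":0.1},
    {"offset":[-9.8,-2.5,0],"roll":0,"grip":0.1},
    {"offset":[-13.1,-3,0],"roll":0,"grip":0.1},
    {"offset":[-16.5,-3.4,0],"roll":0,"grip":0.1},
    {"offset":[-19.9,-3.5,0],"roll":0,"grip":0.1},
    {"offset":[-22.1,-3.5,0],"roll":0,"grip":0.1},
    {"offset":[-22.1,-3.5,0],"roll":0,"grip":0.1}
  ],
  "force": 30
}}

```text
time: 11.6
position: [0.4246, -0.0274, 0.1221]
orientation: [2.226, 2.216, -0.002]
wrist_force: [-0.6, -8.4, -3.9]
opening: 0.27
grasp_force: 30.0
```

Run:
```python
from h import *
rep()
c=[424.5,-26.3]
for k in range(8):
    o,c=arc(c,[1,2,3,4,4]);print(o[0],o[1],o[2],o[3],c)
```

```text
t 11.60 p [424.6 -27.4 122.1] F [-0.65 -8.37 -3.95] open 0.270 g 30.0
ang 181.7 r 64.5 Frad 0.89 Fccw 8.34
[-1.1, 0.0] [-2.3, 0.1] [-3.4, 0.1] [-4.5, 0.2] [424.7 -30.8]
[-1.1, 0.1] [-2.2, 0.2] [-3.4, 0.4] [-4.5, 0.5] [425.2 -35.3]
[-1.1, 0.2] [-2.2, 0.4] [-3.3, 0.6] [-4.4, 0.9] [426.  -39.7]
[-1.1, 0.3] [-2.2, 0.5] [-3.3, 0.8] [-4.4, 1.2] [427.1 -44.1]
[-1.1, 0.3] [-2.1, 0.7] [-3.2, 1.1] [-4.3, 1.5] [428.5 -48.4]
[-1.1, 0.4] [-2.1, 0.8] [-3.1, 1.3] [-4.2, 1.8] [430.2 -52.6]
[-1.0, 0.5] [-2.0, 1.0] [-3.0, 1.5] [-4.0, 2.1] [432.2 -56.6]
[-1.0, 0.6] [-2.0, 1.1] [-2.9, 1.7] [-3.9, 2.3] [434.5 -60.5]
```

>>> {"op": "carry_out", "data": {
  "targets": [
    {"offset":[-1.1,0,0],"roll":0,"grip":0.1},
    {"offset":[-2.3,0.1,0],"roll":0,"grip":0.1},
    {"offset":[-3.4,0.1,0],"roll":0,"grip":0.1},
    {"offset":[-4.5,0.2,0],"roll":0,"grip":0.1},
    {"offset":[-4.5,0.2,0],"roll":0,"grip":0.1},
    {"offset":[-4.5,0.2,0],"roll":0,"grip":0.1}
  ]
}}

```text
time: 12.2
position: [0.4249, -0.0317, 0.1222]
orientation: [2.225, 2.216, -0.001]
wrist_force: [0.4, -8.4, -3.8]
opening: 0.274
grasp_force: 30.0
```

>>> {"op": "carry_out", "data": {
  "targets": [
    {"offset":[-1.1,0.1,0],"roll":0,"grip":0.1},
    {"offset":[-2.2,0.2,0],"roll":0,"grip":0.1},
    {"offset":[-3.4,0.4,0],"roll":0,"grip":0.1},
    {"offset":[-4.5,0.5,0],"roll":0,"grip":0.1},
    {"offset":[-4.5,0.5,0],"roll":0,"grip":0.1},
    {"offset":[-4.5,0.5,0],"roll":0,"grip":0.1}
  ]
}}

```text
time: 12.8
position: [0.4256, -0.0363, 0.1222]
orientation: [2.225, 2.216, -0.001]
wrist_force: [0.9, -8.5, -2.5]
opening: 0.269
grasp_force: 30.0
```

>>> {"op": "carry_out", "data": {
  "targets": [
    {"offset":[-1.1,0.2,0],"roll":0,"grip":0.1},
    {"offset":[-2.2,0.4,0],"roll":0,"grip":0.1},
    {"offset":[-3.3,0.6,0],"roll":0,"grip":0.1},
    {"offset":[-4.4,0.9,0],"roll":0,"grip":0.1},
    {"offset":[-4.4,0.9,0],"roll":0,"grip":0.1},
    {"offset":[-4.4,0.9,0],"roll":0,"grip":0.1}
  ]
}}

```text
time: 13.4
position: [0.4266, -0.0407, 0.1223]
orientation: [2.225, 2.216, -0.001]
wrist_force: [0.5, -8.3, -2.9]
opening: 0.269
grasp_force: 30.0
```

>>> {"op": "carry_out", "data": {
  "targets": [
    {"offset":[-1.1,0.3,0],"roll":0,"grip":0.1},
    {"offset":[-2.2,0.5,0],"roll":0,"grip":0.1},
    {"offset":[-3.3,0.8,0],"roll":0,"grip":0.1},
    {"offset":[-4.4,1.2,0],"roll":0,"grip":0.1},
    {"offset":[-4.4,1.2,0],"roll":0,"grip":0.1},
    {"offset":[-4.4,1.2,0],"roll":0,"grip":0.1}
  ]
}}

```text
time: 14.0
position: [0.428, -0.0451, 0.1223]
orientation: [2.225, 2.216, -0.0]
wrist_force: [2.1, -8.6, -4.4]
opening: 0.267
grasp_force: 30.0
```

>>> {"op": "carry_out", "data": {
  "targets": [
    {"offset":[-1.1,0.3,0],"roll":0,"grip":0.1},
    {"offset":[-2.1,0.7,0],"roll":0,"grip":0.1},
    {"offset":[-3.2,1.1,0],"roll":0,"grip":0.1},
    {"offset":[-4.3,1.5,0],"roll":0,"grip":0.1},
    {"offset":[-4.3,1.5,0],"roll":0,"grip":0.1},
    {"offset":[-4.3,1.5,0],"roll":0,"grip":0.1}
  ]
}}

```text
time: 14.6
position: [0.4296, -0.0495, 0.1223]
orientation: [2.225, 2.215, -0.0]
wrist_force: [3.0, -8.0, -3.6]
opening: 0.272
grasp_force: 30.0
```

>>> {"op": "carry_out", "data": {
  "targets": [
    {"offset":[-1.1,0.4,0],"roll":0,"grip":0.1},
    {"offset":[-2.1,0.8,0],"roll":0,"grip":0.1},
    {"offset":[-3.1,1.3,0],"roll":0,"grip":0.1},
    {"offset":[-4.2,1.8,0],"roll":0,"grip":0.1},
    {"offset":[-4.2,1.8,0],"roll":0,"grip":0.1},
    {"offset":[-4.2,1.8,0],"roll":0,"grip":0.1}
  ]
}}

```text
time: 15.2
position: [0.4315, -0.0537, 0.1224]
orientation: [2.225, 2.215, 0.0]
wrist_force: [3.4, -7.9, -2.6]
opening: 0.273
grasp_force: 30.0
```

Run:
```python
from h import *
rep()
c=[430.2,-52.6]
for k in range(16):
    o,c=arc(c,[1,2,3,4,4]);print(o[0],o[1],o[2],o[3],c)
```

```text
t 15.20 p [431.5 -53.7 122.4] F [ 3.4  -7.86 -2.63] open 0.273 g 30.0
ang 206.1 r 64.0 Frad 0.41 Fccw 8.55
[-1.0, 0.5] [-2.0, 1.0] [-3.0, 1.5] [-4.0, 2.1] [432.2 -56.6]
[-1.0, 0.6] [-2.0, 1.1] [-2.9, 1.7] [-3.9, 2.3] [434.5 -60.5]
[-0.9, 0.6] [-1.9, 1.3] [-2.8, 1.9] [-3.7, 2.6] [437.1 -64.2]
[-0.9, 0.7] [-1.8, 1.4] [-2.7, 2.1] [-3.5, 2.8] [439.9 -67.7]
[-0.8, 0.7] [-1.7, 1.5] [-2.5, 2.3] [-3.3, 3.1] [443. -71.]
[-0.8, 0.8] [-1.6, 1.6] [-2.3, 2.5] [-3.1, 3.3] [446.3 -74.1]
[-0.7, 0.9] [-1.5, 1.7] [-2.2, 2.6] [-2.8, 3.5] [449.8 -77. ]
[-0.7, 0.9] [-1.3, 1.8] [-2.0, 2.8] [-2.6, 3.7] [453.5 -79.6]
[-0.6, 1.0] [-1.2, 1.9] [-1.8, 2.9] [-2.3, 3.9] [457.4 -81.9]
[-0.5, 1.0] [-1.1, 2.0] [-1.6, 3.0] [-2.0, 4.0] [461.4 -84. ]
[-0.5, 1.0] [-0.9, 2.1] [-1.3, 3.1] [-1.8, 4.2] [465.5 -85.8]
[-0.4, 1.1] [-0.8, 2.1] [-1.1, 3.2] [-1.5, 4.3] [469.8 -87.3]
[-0.3, 1.1] [-0.6, 2.2] [-0.9, 3.3] [-1.2, 4.4] [474.2 -88.5]
[-0.2, 1.1] [-0.5, 2.2] [-0.7, 3.3] [-0.9, 4.4] [478.6 -89.4]
[-0.2, 1.1] [-0.3, 2.2] [-0.4, 3.4] [-0.5, 4.5] [483.1 -90. ]
[-0.1, 1.1] [-0.2, 2.3] [-0.2, 3.4] [-0.2, 4.5] [487.6 -90.3]
```

>>> {"op": "carry_out", "data": {
  "targets": [
    {"offset":[-1,0.5,0],"roll":0,"grip":0.1},
    {"offset":[-2,1,0],"roll":0,"grip":0.1},
    {"offset":[-3,1.5,0],"roll":0,"grip":0.1},
    {"offset":[-4,2.1,0],"roll":0,"grip":0.1},
    {"offset":[-4,2.1,0],"roll":0,"grip":0.1},
    {"offset":[-4,2.1,0],"roll":0,"grip":0.1}
  ]
}}

```text
time: 15.8
position: [0.4337, -0.0577, 0.1224]
orientation: [2.224, 2.215, 0.0]
wrist_force: [2.2, -6.9, -3.4]
opening: 0.27
grasp_force: 30.0
```

>>> {"op": "carry_out", "data": {
  "targets": [
    {"offset":[-0.5,0.3,0],"roll":0,"grip":0.1},
    {"offset":[-1,0.6,0],"roll":0,"grip":0.1},
    {"offset":[-1.5,0.8,0],"roll":0,"grip":0.1},
    {"offset":[-2,1.1,0],"roll":0,"grip":0.1},
    {"offset":[-2,1.1,0],"roll":0,"grip":0.1},
    {"offset":[-2,1.1,0],"roll":0,"grip":0.1}
  ]
}}

```text
time: 16.4
position: [0.4349, -0.0597, 0.1224]
orientation: [2.224, 2.215, 0.001]
wrist_force: [3.7, -6.4, -3.5]
opening: 0.268
grasp_force: 30.0
```

Run:
```python
from h import *
rep()
```

```text
t 16.40 p [434.9 -59.7 122.4] F [ 3.68 -6.36 -3.5 ] open 0.268 g 30.0
ang 212.3 r 64.0 Frad 0.29 Fccw 7.34
```

>>> {"op": "carry_out", "data": {
  "targets": [
    {"offset":[-0.6,0.4,0],"roll":0,"grip":0.1},
    {"offset":[-1.2,0.8,0],"roll":0,"grip":0.1},
    {"offset":[-1.9,1.2,0],"roll":0,"grip":0.1},
    {"offset":[-1.9,1.2,0],"roll":0,"grip":0.1},
    {"offset":[-1.9,1.2,0],"roll":0,"grip":0.1}
  ]
}}

```text
time: 16.9
position: [0.4362, -0.0616, 0.1224]
orientation: [2.224, 2.215, 0.001]
wrist_force: [4.8, -7.5, -2.9]
opening: 0.271
grasp_force: 30.0
```

Run:
```python
from h import *
rep()
```

```text
t 16.90 p [436.2 -61.6 122.4] F [ 4.79 -7.54 -2.88] open 0.271 g 30.0
ang 214.4 r 64.0 Frad 0.30 Fccw 8.93
```

>>> {"op": "carry_out", "data": {
  "targets": [
    {"offset":[-0.9,0.6,0],"roll":0,"grip":0.1},
    {"offset":[-1.9,1.3,0],"roll":0,"grip":0.1},
    {"offset":[-2.8,1.9,0],"roll":0,"grip":0.1},
    {"offset":[-3.7,2.6,0],"roll":0,"grip":0.1},
    {"offset":[-3.7,2.6,0],"roll":0,"grip":0.1},
    {"offset":[-3.7,2.6,0],"roll":0,"grip":0.1}
  ]
}}

```text
time: 17.5
position: [0.4387, -0.0652, 0.1224]
orientation: [2.225, 2.215, 0.001]
wrist_force: [3.8, -6.5, -2.5]
opening: 0.272
grasp_force: 30.0
```

>>> {"op": "carry_out", "data": {
  "targets": [
    {"offset":[-0.9,0.7,0],"roll":0,"grip":0.1},
    {"offset":[-1.8,1.4,0],"roll":0,"grip":0.1},
    {"offset":[-2.7,2.1,0],"roll":0,"grip":0.1},
    {"offset":[-3.5,2.8,0],"roll":0,"grip":0.1},
    {"offset":[-3.5,2.8,0],"roll":0,"grip":0.1},
    {"offset":[-3.5,2.8,0],"roll":0,"grip":0.1}
  ]
}}

```text
time: 18.1
position: [0.4403, -0.0678, 0.1222]
orientation: [-2.226, -2.217, -0.0]
wrist_force: [3.0, 0.8, -3.2]
opening: 0.27
grasp_force: 30.0
```

The load has faded to about 1.4 N, so the carriage has landed. I'm holding here.

>>> {"op": "carry_out", "data": {
  "targets": [
    {"offset":[0,0,0],"roll":0,"grip":0.1},
    {"offset":[0,0,0],"roll":0,"grip":0.1},
    {"offset":[0,0,0],"roll":0,"grip":0.1},
    {"offset":[0,0,0],"roll":0,"grip":0.1}
  ]
}}

```text
time: 18.5
position: [0.4403, -0.0679, 0.1222]
orientation: [-2.226, -2.216, -0.0]
wrist_force: [3.7, 0.9, -3.1]
opening: 0.267
grasp_force: 30.0
```

Run:
```python
from h import *
rep()
```

```text
t 18.50 p [440.3 -67.9 122.2] F [ 3.68  0.94 -3.07] open 0.267 g 30.0
ang 221.0 r 64.6 Frad -3.40 Fccw 1.71
```

>>> {"op": "carry_out", "data": {
  "targets": [
    {"offset":[0.2,0.4,0.5],"roll":0,"grip":0.1},
    {"offset":[0.4,0.8,1],"roll":0,"grip":0.1},
    {"offset":[0.4,0.8,1.8],"roll":0,"grip":0.1},
    {"offset":[0.4,0.8,2.6],"roll":0,"grip":0.1},
    {"offset":[0.4,0.8,3.4],"roll":0,"grip":0.1},
    {"offset":[0.4,0.8,4],"roll":0,"grip":0.1},
    {"offset":[0.4,0.8,4],"roll":0,"grip":0.1}
  ]
}}

```text
time: 19.2
position: [0.4408, -0.0675, 0.1181]
orientation: [-2.226, -2.216, 0.001]
wrist_force: [-1.0, -2.9, -2.5]
opening: 0.27
grasp_force: 30.0
```

Run:
```python
from h import *
rep()
```

```text
t 19.20 p [440.8 -67.5 118.1] F [-0.99 -2.88 -2.49] open 0.270 g 30.0
ang 221.1 r 63.9 Frad 2.64 Fccw 1.52
```

Lift is now about 12 mm. Lowering gently in 0.5 mm rows.

>>> {"op": "carry_out", "data": {
  "targets": [
    {"offset":[0,0,0.5],"roll":0,"grip":0.1},
    {"offset":[0,0,1],"roll":0,"grip":0.1},
    {"offset":[0,0,1.5],"roll":0,"grip":0.1},
    {"offset":[0,0,1.5],"roll":0,"grip":0.1}
  ]
}}

```text
time: 19.6
position: [0.4409, -0.0675, 0.1166]
orientation: [-2.226, -2.216, 0.0]
wrist_force: [-2.6, -2.1, -2.4]
opening: 0.269
grasp_force: 30.0
```

>>> {"op": "carry_out", "data": {
  "targets": [
    {"offset":[0,0,0.3],"roll":0,"grip":0.1},
    {"offset":[0,0,0.6],"roll":0,"grip":0.1},
    {"offset":[0,0,0.6],"roll":0,"grip":0.1}
  ]
}}

```text
time: 19.9
position: [0.4411, -0.0675, 0.1161]
orientation: [2.226, 2.217, -0.0]
wrist_force: [-2.7, -3.2, -1.5]
opening: 0.271
grasp_force: 30.0
```

>>> {"op": "carry_out", "data": {
  "targets": [
    {"offset":[0,0,0.3],"roll":0,"grip":0.1},
    {"offset":[0,0,0.6],"roll":0,"grip":0.1},
    {"offset":[0,0,0.6],"roll":0,"grip":0.1}
  ]
}}

```text
time: 20.2
position: [0.4412, -0.0676, 0.1157]
orientation: [2.226, 2.216, 0.0]
wrist_force: [-3.8, -3.1, 6.2]
opening: 0.27
grasp_force: 30.0
```

Run:
```python
from h import *
rep()
```

```text
t 20.20 p [441.2 -67.6 115.7] F [-3.76 -3.08  6.19] open 0.270 g 30.0
ang 221.3 r 63.7 Frad 4.85 Fccw -0.17
```

The pin rests on the tooth at a lift of about 9.6 mm. I'll relax the push and open.

>>> {"op": "carry_out", "data": {
  "targets": [
    {"offset":[-0.4,-0.4,-0.4],"roll":0,"grip":0.1},
    {"offset":[-0.7,-0.7,-0.4],"roll":0,"grip":0.1},
    {"offset":[-0.7,-0.7,-0.4],"roll":0,"grip":0.1},
    {"offset":[-0.7,-0.7,-0.4],"roll":0,"grip":0.1}
  ],
  "force": 12
}}

```text
time: 20.6
position: [0.4408, -0.0681, 0.116]
orientation: [2.226, 2.216, 0.001]
wrist_force: [1.1, 1.1, 0.9]
opening: 0.269
grasp_force: 12.0
```

>>> {"op": "carry_out", "data": {
  "targets": [
    {"offset":[0,0,0],"roll":0,"grip":0.65},
    {"offset":[0,0,0],"roll":0,"grip":0.65},
    {"offset":[0,0,0],"roll":0,"grip":0.65},
    {"offset":[0,0,0],"roll":0,"grip":0.65},
    {"offset":[0,0,0],"roll":0,"grip":0.65},
    {"offset":[0,0,0],"roll":0,"grip":0.65}
  ]
}}

```text
time: 21.2
position: [0.4403, -0.0682, 0.1159]
orientation: [-2.226, -2.217, 0.0]
wrist_force: [-0.3, 0.4, 0.3]
opening: 0.649
grasp_force: 0.0
```

Run:
```python
from h import *
rep()
a=snap('wrist');w=pts(a)
m=(w[...,2]>.10)&(w[...,2]<.19)&(np.hypot(w[...,0]-.441,w[...,1]+.0676)<.016)
q=w[m]
if len(q): print(m.sum(),np.percentile(q,[5,50,95],axis=0).round(4))
```

```text
t 21.20 p [440.3 -68.2 115.9] F [-0.33  0.36  0.27] open 0.649 g 0.0
ang 221.3 r 64.7 Frad 0.01 Fccw -0.49
2677 [[ 0.4293 -0.0708  0.119 ]
 [ 0.4401 -0.0609  0.1551]
 [ 0.4505 -0.0562  0.1583]]
```

>>> {"op": "carry_out", "data": {
  "targets": [
    {"offset":[0,0,-10],"roll":0,"grip":0.65},
    {"offset":[0,0,-30],"roll":0,"grip":0.65},
    {"offset":[0,0,-60],"roll":0,"grip":0.65},
    {"offset":[0,0,-90],"roll":0,"grip":0.65},
    {"offset":[0,0,-115],"roll":0,"grip":0.65},
    {"offset":[0,0,-130],"roll":0,"grip":0.65},
    {"offset":[0,0,-130],"roll":0,"grip":0.65},
    {"offset":[0,0,-130],"roll":0,"grip":0.65},
    {"offset":[0,0,-130],"roll":0,"grip":0.65}
  ]
}}

```text
time: 22.15
position: [0.4398, -0.0681, 0.2453]
orientation: [-2.226, -2.216, 0.001]
wrist_force: [-0.0, 0.7, 0.7]
opening: 0.65
grasp_force: 0.0
```

Run:
```python
from h import *
rep()
a=snap('wrist');w=pts(a);save(a,'w3.png')
m=(w[...,2]>.13)&(w[...,2]<.19)&(np.hypot(w[...,0]-.441,w[...,1]+.0676)<.025)
q=w[m];t=q[q[:,2]>np.median(q[:,2])-.004];print(len(t),t.mean(0).round(4),np.median(t[:,2]))
b=snap('scene');save(b,'s3.png',(200,100,420,280),3)
```

```text
t 22.15 p [439.8 -68.1 245.3] F [-0.02  0.69  0.72] open 0.650 g 0.0
ang 220.9 r 65.0 Frad -0.43 Fccw -0.53
673 [ 0.4401 -0.0678  0.157 ] 0.1571593937605043
```

View pics/s3.png

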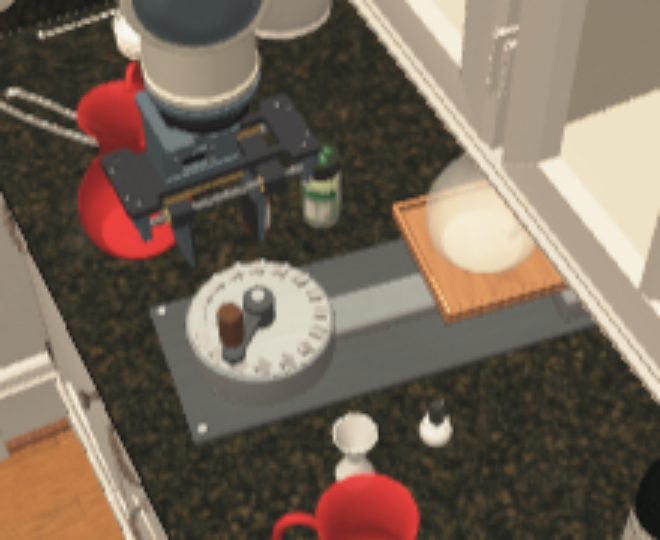

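The view shows the knob released at about (231,325), the carriage down, the jug upright, and the bystanders in place. The knob top is 9.7 mm above its rest height, under the 11.5 mm limit.

```bash
python3 -c "
from cell import workorder
print(workorder.close_job())"
```

```text
the job is handed in; nothing more can be done
None
```

The job is handed in (the judge gave no verdict): I felt the carriage land on the buffer, the pawl rests on a tooth top about 9.7 mm up (limit 11.5 mm), and the knob is released with the jug standing.

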